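Roll the nail carton into its bay and slide the cover shut

TASK

Pick up the long carton of nails from the bench and set it down gently, lengthwise between the guide rails, on the open part of the roller track, wholly outside the bay, and let go. Then push it along the rollers (do not carry it) into the bay until it is fully home against the end stop, and after that slide the bay's wooden cover fully shut over it. Leave everything else on the bench where it is.

Things in the scene. Friction and masses are not known exactly. Their poses are not given: they have to be found in the camera images.
- carton: long plain cardboard carton, 54 mm wide (its x) x 130 mm long (its y) x 56 mm high, 0.3 to 0.65 kg, upright on the bench at the near right at the start; origin: centre of its underside, z up. Either end may go first
- track: wooden roller track fixed to the bench, 91 mm wide, a bay at its left end; origin on the bench under the channel's middle, y along the channel towards the bay, z up. Steel rollers (tops z 45 mm) from y -205 to 180 mm in a channel 66 mm wide. Guide rails 12 mm thick, tops z 55 mm, from y -227 (open end) to 70 mm
- infeed (a point): middle of the track's open part, on the roller tops: at (0, -125, 45) mm in the track's frame; a carton set with its underside's centre here lies wholly outside the bay. Axes as the track's
- bay_mouth (a point): middle of the bay's open mouth, on the roller tops: (0, 70, 45) mm in the track's frame, same axes. The bay is a plywood box without a top, side walls 12 mm thick, from y 70 to 207 mm in the track's frame, tops z 110 mm; its end stop's face is at y 195 mm. Two runners for the cover stick out of it towards the robot, to x -157 mm, tops z 110 mm
- home (a point): where the centre of the carton's underside is when the carton touches the end stop: at (0, 130, 45) mm in the track's frame. The carton's rear then stands 5 mm out of the bay's walls. Axes as the track's
- cover (a joint): opening of the bay's cover in m: 0 = shut, over the bay, against its stop; up to 0.10 = open, drawn along the track's -x (towards the robot). It slides stiffly (about 1 to 2 N) and stays where it is left. The cover is a wooden board 102 mm (along x) x 142 mm (along y) x 10 mm, its top at z = 121 mm
- cover_grip (a point): on the cover: centre of its upright wooden grip bar, which is 18 mm thick (along the track's x), 70 mm long (along y) and 30 mm tall, from z = 121 to 151 mm; this point is at z = 141 mm. Shut, it is at (0, 138, 141) mm in the track's frame. Axes as the track's
- square_carton: plain cardboard carton, square, 76 x 76 x 66 mm high; leave it alone. Its place on the near right of the bench may be swapped with that of the long carton. Origin: on its underside
- paint_can: upright metal can, 74 mm across, 100 mm high, on the right; leave alone. Origin: on its underside
- glue_bottle: upright white bottle, 60 mm across, 160 mm high, on the near left; leave alone. Origin: on its underside
- flat_tin: flat closed tin 85 x 115 x 32 mm high, on the left; leave alone. Origin: on its underside
Things that resemble listed ones, but are neither listed nor needed, are in the scene too. Leave any yellow look-alike of the carton alone.

How it is judged:
By the outcome, as a careful person would: the job done as asked, in the order asked, and still so for the second after the job is handed in, with the robot touching nothing.
It also fails if it takes over 61 s, if anything falls off the work surface, if the arm or the gripper's body presses on something with over 40 N, if the wrist force passes 120 N, or if a joint passes its speed limit or range.

ROBOT

A 6-joint arm with a two-finger parallel gripper is mounted at the origin on the work surface. World frame = base frame: x ahead of the robot, y to its left, z up, the work surface at z = 0. Lengths are in m, angles in rad, forces in N, time in s.
With the tool pointing down it reaches from about 0.35 to 0.975 m from the base axis. Payload 4.9 kg.
Tool frame: the origin (TCP) lies at the very end of the fingers, on their centre line; the grasp point (between the pads) lies 19 mm behind it (ctrl.pinch_z is the distance from the TCP to the grasp point, in m); z points along the fingers, y is the line along which they close (so a half turn about z gives the same grasp; the last joint's range is limited). The gripper opens to 85 mm and grips with 20 to 120 N. Pads are 22 mm wide; open, the fingers measure 114 mm over their backs; the gripper's body (76 mm by 85 mm) begins 54 mm behind the grasp point. The pads swing forward as they close: fully open they stand 13 mm farther back than shut.
Start: joints at [1.156, 0.053, 1.613, -0, 1.476, -0.119], TCP at [0.182, 0.598, 0.231] pointing down, gripper open.
Joint ranges: [-3.01, 3.01], [-1.01, 2.22], [0.06, 2.58], [-1.02, 4.17], [0.09, 2.62], [-3.14, 3.14]. Speed limits (rad/s): [2.57, 2.57, 3.14, 3.14, 3.14, 3.14].

INTERFACE

Orientations are given as a rotation vector (axis times angle).
In Python, from station import ctrl, optics gives the robot as it stands. The module is installed in compiled form; this text tells all that it offers.
- The arm moves only by the shell command python3 -m handwheel 'ROWS' [OPENING] [FORCE]. ROWS is JSON, one flat list of numbers, 6 for each row, row after row: the shift along the tool's x, y, z in m, then the turn, a rotation vector about the tool's x, y, z in degrees. A call has 1 to 20 rows; each row shifts and turns the commanded pose from where the row before left it, along the tool's axes as they then stand; what a row does not reach is not made up. A row lasts 1/10 s, in which the tool goes at most 50 mm and 8.59 degrees, less where a joint would pass 70% of its speed; a pose out of reach is approached as far as the arm can. A call is refused whole if a number of a shift passes 0.05 or a number of a turn 8.59, either way. A call with a gripper value outside its range is refused whole. OPENING is the closure, from 0 (fully open) to 1 (shut), set as the call begins (- or left out, the last holds). The fingers move at their own pace and stop on an object; FORCE is the grip in N (left out, the last holds). Time passes only in rows, so rows that do not move let the fingers close. It gives the time, the measured TCP pose, the force and the opening at its end, in the units of the state.
- ctrl.get_obs(): the state, without advancing time (a new reading comes with each control period).
- optics.get_image(name): name is "scene" or "top" or "wrist"; returns (picture, depth): 384x512x3 uint8, red, green, blue; 384x512 float32, m along the optical axis (not along the pixel's ray), 0 where there is no reading.
- optics.get_calibration(name): a dict with "fovy" (degrees; the focal length in pixels is half the picture's height over the tangent of half this angle, whatever the lens; pixels are square), "cx", "cy" (the principal point, pixels), "rvec" (rotation vector, rad) and "tvec" (3), from world to camera coordinates, as OpenCV has them; the wrist camera has in their place "mount" (4x4, takes a point from camera to tool coordinates, whose origin is the TCP and whose axes are the flange's). Camera axes: x right, y down, z forward; pixel columns grow to the right and rows downward; lengths in m; the calibration is good to about 2 mm. The wrist camera is an equidistant fisheye: a pixel r from the principal point sees the ray r / f radians off the axis. A picture is of the moment at which its call begins: read the wrist's pose just before it. get_calibration takes no time and is no camera call.
- ctrl.finish_job(): hands the job in, once; it reports no verdict.
The state is a dict: "t": time; "q": joint angles; "dq": joint speeds; "effort": joint torques, N m; "tool_pos": TCP position; "tool_rot": TCP orientation; "contact_force": force on the tool from outside, world axes, zero at the start; "wrist_torque": the same for the moment, N m; "opening": finger opening in m.
Only numpy, scipy, OpenCV 4.12 (cv2) and the standard library are available. Lean on these libraries where they do the work, as an engineer would, in place of code of your own. Each camera call takes 0.05 s, during which the arm holds its last target. There are 200 camera calls.

## Working session

There is one attempt and no reset: what is moved stays moved. The work goes in short steps, Python scripts to look and compute and a shell command to move; the robot and the scene stay as the last step left them, time stands still between calls to the robot, and variables do not carry over. Pictures are saved under pics/ and viewed, on a budget of 10 in all, crops included, one or two more only if the job needs it, and the job is handed in when it is done.

```bash
mkdir -p pics; ls; python3 - <<'E'
from station import ctrl, optics
import cv2, numpy as np
print(ctrl.get_obs(), ctrl.pinch_z)
for n in ("scene","top"):
    im,d=optics.get_image(n); np.savez(f"{n}0.npz",im=im,d=d)
    c=optics.get_calibration(n); print(n,c)
    cv2.imwrite(f"pics/{n}0.png",im[:,:,::-1])
print(optics.get_calibration("wrist"))
E
```

```text
pics
{'t': 0.0, 'q': array([ 1.15600010e+00,  5.33580069e-02,  1.61426318e+00, -1.03447078e-05,
        1.47602365e+00, -1.18995051e-01]), 'dq': array([-0.00137679,  0.00069599, -0.00053826, -0.00167325,  0.00159435,
        0.00166073]), 'effort': array([ 2.75600087e-04, -3.93671215e+01, -3.70179391e+01, -1.20473242e-04,
        6.86994754e-03,  6.38693407e-06]), 'tool_pos': array([0.18194057, 0.59728733, 0.23008073]), 'tool_rot': array([-0.46287121, -3.10676792,  0.00311317]), 'contact_force': array([ 0.10910952, -0.53947796,  0.47963781]), 'wrist_torque': array([0.00868751, 0.01925956, 0.01347825]), 'opening': 0.08530292093363812} 0.0187
scene {'fovy': 49.27306660769349, 'cx': 254.96214694842217, 'cy': 197.34526863551147, 'rvec': array([ 1.71233786,  1.70983295, -0.76307762]), 'tvec': array([ 0.00531167, -0.19279927,  1.83794031])}
top {'fovy': 52.28251224234743, 'cx': 262.9837097481793, 'cy': 187.40323110363988, 'rvec': array([ 2.11704976, -2.1210568 ,  0.20404776]), 'tvec': array([-0.00356318,  0.42841294,  1.46391708])}
{'fovy': 65.70646984690485, 'cx': 251.28385201675934, 'cy': 193.66243459805924, 'mount': array([[ 3.23050310e-04, -9.45878797e-01, -3.24519948e-01,
         8.25067872e-02],
       [ 9.99999707e-01,  5.30980759e-04, -5.52179389e-04,
        -4.62084252e-04],
       [ 6.94608625e-04, -3.24519674e-01,  9.45878691e-01,
        -1.42553149e-01],
       [ 0.00000000e+00,  0.00000000e+00,  0.00000000e+00,
         1.00000000e+00]])}
```

View pics/top0.png

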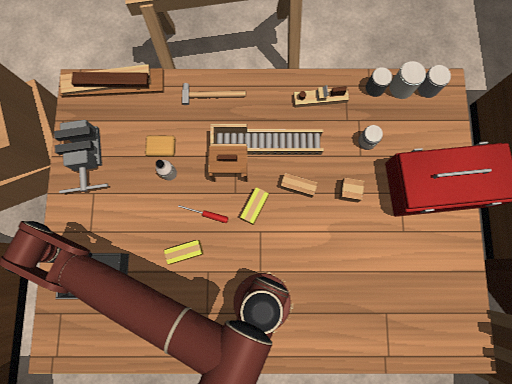

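View pics/scene0.png

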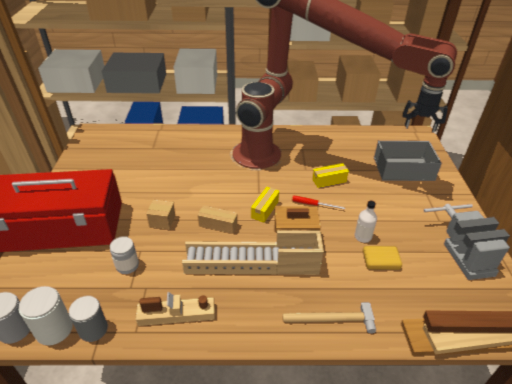

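The top view shows the long carton at about (298,185), and the square carton at (352,188). The track runs from (210,140) to (322,140), with its bay on the left. The cover is drawn open, with its grip at about (228,158), and there is a yellow look-alike at (254,205).

```bash
cat > h.py <<'E'
import numpy as np, cv2
from station import ctrl, optics
from scipy.spatial.transform import Rotation as R
def cloud(n,im=None,d=None):
    if d is None: im,d=optics.get_image(n)
    c=optics.get_calibration(n); f=192/np.tan(np.radians(c["fovy"]/2))
    v,u=np.mgrid[:384,:512].astype(float)
    x,y=(u-c["cx"])/f,(v-c["cy"])/f
    if n=="wrist":
        r=np.hypot(x,y); s=np.where(r>1e-9,np.tan(np.minimum(r,1.5))/np.maximum(r,1e-9),1); x,y=x*s,y*s
    P=np.stack([x*d,y*d,d],-1)
    if n=="wrist":
        o=ctrl.get_obs(); M=c["mount"]; P=P@M[:3,:3].T+M[:3,3]
        P=P@R.from_rotvec(o["tool_rot"]).as_matrix().T+o["tool_pos"]
    else:
        P=(P-c["tvec"])@R.from_rotvec(c["rvec"]).as_matrix()
    P[d==0]=np.nan
    return im,P
def rect(P,m):
    (c,s,a)=cv2.minAreaRect((P[m][:,:2]*1000).astype(np.float32))
    return np.round(c,1),np.round(s,1),round(a,1),"z",np.round(np.percentile(P[m][:,2],[5,50,95])*1000,1),m.sum()
E
python3 - <<'E'
from h import *
for n,boxes in dict(top=dict(carton=(270,325,168,205),sq=(335,372,172,205),track=(200,335,120,157),bay=(200,250,120,182),can=(355,390,120,152),yel=(236,272,183,228),table=(270,330,205,230))).items():
    z=np.load(n+"0.npz"); im,P=cloud(n,z["im"],z["d"])
    u,v=np.meshgrid(range(512),range(384))
    for k,(a,b,c,d) in boxes.items():
        B=(u>=a)&(u<b)&(v>=c)&(v<d)
        for lo,hi in {"carton":[(.04,.07)],"sq":[(.04,.08)],"track":[(.03,.065),(.048,.065)],"bay":[(.1,.13),(.115,.13),(.135,.17)],"can":[(.08,.12)],"yel":[(.03,.09)],"table":[(-.1,.1)]}[k]:
            m=B&(P[...,2]>lo)&(P[...,2]<hi)
            if m.sum()>5: print(k,lo,*rect(P,m))
E
```

```text
carton 0.04 [ 440.3 -140. ] [130.4  56. ] 72.9 z [49.1 54.7 60. ] 493
sq 0.04 [ 419.7 -341.4] [76.8 77.3] 80.7 z [52.6 64.3 69.8] 439
track 0.03 [614.9 -25.6] [422.6  95. ] 89.9 z [33.9 43.6 56.8] 2004
track 0.048 [615.9 -25.8] [422.1  92.3] 89.8 z [48.5 53.4 59.7] 602
bay 0.1 [560.9 129.3] [202.9 142.1] 0.4 z [105.5 118.7 124.5] 1211
bay 0.115 [557.5 128.3] [142.3 193.2] 89.6 z [116.  119.9 125. ] 879
bay 0.135 [519.2 128.3] [70.4 18.2] 87.6 z [137.8 148.8 153.7] 106
can 0.08 [ 625.4 -420.9] [70.6 69.3] 37.2 z [ 85.8  97.3 102.5] 290
yel 0.03 [358.7  30.4] [ 55.4 131.5] 62.8 z [48.8 55.  60.3] 509
table -0.1 [ 319.4 -147.7] [232.6  96.1] 89.9 z [-7.  -1.3  4.2] 1492
```

```bash
python3 -m handwheel '[-0.047,-0.009,0,0,0,5, -0.047,-0.009,0,0,0,5, -0.047,-0.009,0,0,0,5, -0.047,-0.009,0,0,0,5, -0.047,-0.009,0,0,0,5, -0.047,-0.009,0,0,0,5, -0.047,-0.009,0,0,0,5, -0.047,-0.009,0,0,0,5, -0.047,-0.009,0,0,0,5, -0.047,-0.009,0,0,0,5, -0.047,-0.009,0,0,0,5, -0.047,-0.009,0,0,0,5, -0.047,-0.009,0,0,0,5, -0.047,-0.009,0,0,0,5, -0.047,-0.009,0,0,0,5, -0.047,-0.009,0,0,0,5, -0.047,-0.009,0,0,0,5, -0.047,-0.009,0,0,0,5, 0,0,0,0,0,0, 0,0,0,0,0,0]' 0 40
cat >> h.py <<'E'
def go(x,y,z,ang):
    """shift (mm) in present tool axes and turn about tool z (deg) to reach world point, tool down, tool y at ang deg"""
    o=ctrl.get_obs(); M=R.from_rotvec(o["tool_rot"]).as_matrix()
    a=np.radians(ang); Y=np.array([np.cos(a),np.sin(a),0]); Z=np.array([0,0,-1.]); T=np.c_[np.cross(Y,Z),Y,Z]
    print("shift mm",np.round(M.T@(np.array([x,y,z])-o["tool_pos"]*1000),1),"turn deg",np.round(np.degrees(R.from_matrix(M.T@T).as_rotvec()),2),
     "tcp",np.round(o["tool_pos"]*1000,1),"yang",round(np.degrees(np.arctan2(M[1,1],M[0,1])),2),"F",np.round(o["contact_force"],1),"open",round(o["opening"]*1000,1),"t",round(o["t"],2))
E
python3 - <<'E'
from h import *
go(440,-140,200,-17.1)
im,P=cloud("wrist"); cv2.imwrite("pics/w1.png",im[:,:,::-1]); np.savez("w1.npz",im=im,P=P)
B=(np.hypot(P[...,0]-.44,P[...,1]+.14)<.085)
m=B&(P[...,2]>.048)&(P[...,2]<.066); print(*rect(P,m))
E
```

```text
t: 2.1
tool_pos: [0.4433, -0.1331, 0.2309]
tool_rot: [-2.526, -1.867, -0.0]
contact_force: [0.1, 0.4, 0.1]
opening: 0.0855
shift mm [-7.6 -1.1 30.9] turn deg [-0.03 -0.03  0.02] tcp [ 443.3 -133.1  230.9] yang -17.08 F [0.1 0.4 0.1] open 85.5 t 2.1
[ 442.6 -142.6] [130.1  54.5] 73.1 z [55.  56.2 57.5] 5362
```

View pics/w1.png

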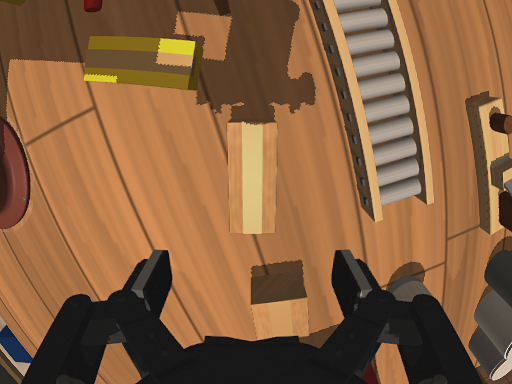

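The wrist view shows the carton centred at about (253,178), in line with the fingers. The yellow look-alike is up at (140,62), clear of it.

```bash
python3 - <<'E'
from h import *
P=np.load("w1.npz")["P"]
# rail tops
for lo,hi in((.575-.01,.60),(.635,.665)):
    m=(P[...,2]>.05)&(P[...,2]<.06)&(P[...,0]>lo)&(P[...,0]<hi)&(P[...,1]>-.26)&(P[...,1]<.05)
    print(*rect(P,m)); q=P[m]; print(np.polyfit(q[:,1],q[:,0],1), q[:,1].min(),q[:,1].max())
E
python3 -m handwheel '[-0.005,0.001,0.046,0,0,0, -0.004,0.0005,0.046,0,0,0, 0,0,0.046,0,0,0, 0,0,0.046,0,0,0, 0,0,0.02,0,0,0, 0,0,0.012,0,0,0, 0,0,0,0,0,0, 0,0,0,0,0,0]' 0 40
python3 -c "from h import *; go(442,-142,15,-17)"
```

```text
[ 579.2 -103.6] [268.4  13.4] 89.9 z [52.1 54.9 56.2] 2468
[0.0011923  0.57877735] -0.23782954865623407 0.030589035897609668
[ 657.2 -109.9] [259.8  14.1] 89.8 z [51.4 54.8 56.2] 2024
[0.00122213 0.65627583] -0.23975064915645317 0.020062502691167272
t: 2.95
tool_pos: [0.4439, -0.1413, 0.0165]
tool_rot: [2.522, 1.871, 0.002]
contact_force: [0.4, -0.8, 1.1]
opening: 0.0855
shift mm [-1.2 -1.7  1.5] turn deg [0.11 0.02 0.14] tcp [ 443.9 -141.3   16.5] yang -16.86 F [ 0.4 -0.8  1.1] open 85.5 t 2.95
```

```bash
python3 -m handwheel '[-0.001,-0.001,0.0015,0,0,0, 0,0,0,0,0,0, 0,0,0,0,0,0, 0,0,0,0,0,0, 0,0,0,0,0,0, 0,0,0,0,0,0, 0,0,0,0,0,0, 0,0,0,0,0,0]' 1 40
python3 -c "from h import *; go(442,-142,15,-17)"
```

```text
t: 3.75
tool_pos: [0.4422, -0.1426, 0.0152]
tool_rot: [2.524, 1.869, 0.001]
contact_force: [-0.8, 0.5, 6.9]
opening: 0.0536
shift mm [ 0.6 -0.4  0.2] turn deg [0.08 0.01 0.05] tcp [ 442.2 -142.6   15.2] yang -16.95 F [-0.8  0.5  6.9] open 53.6 t 3.75
```

```bash
python3 -m handwheel '[0,0,-0.015,0,0,0, 0,0,-0.03,0,0,0, 0,0,-0.035,0,0,0, 0,0,-0.035,0,0,0, 0,0,-0.015,0,0,-2, 0,0,0,0,0,-4, 0,0,0,0,0,-4, 0,0,0,0,0,-4, 0,0,0,0,0,-3, 0,0,0,0,0,0, 0,0,0,0,0,0]'
python3 -c "from h import *; go(617,-136,146,0)"
```

```text
t: 4.85
tool_pos: [0.4408, -0.1419, 0.143]
tool_rot: [-2.221, -2.22, 0.001]
contact_force: [0.7, -0.1, -4.2]
opening: 0.0536
shift mm [  6.  176.2  -3.2] turn deg [-0.07 -0.04 -0.02] tcp [ 440.8 -141.9  143. ] yang -0.02 F [ 0.7 -0.1 -4.2] open 53.6 t 4.85
```

```bash
python3 -m handwheel '[0.001,0.02,0,0,0,0, 0.001,0.035,0,0,0,0, 0.001,0.04,0,0,0,0, 0.001,0.04,0,0,0,0, 0.001,0.03,0,0,0,0, 0.001,0.011,0,0,0,0, 0,0,0,0,0,0, 0,0,0,0,0,0]'
python3 - <<'E'
from h import *
go(617,-136,146,0)
im,P=cloud("wrist"); cv2.imwrite("pics/w2.png",im[:,:,::-1]); np.savez("w2.npz",im=im,P=P)
for lo,hi in((.565,.60),(.635,.67)):
    m=(P[...,2]>.05)&(P[...,2]<.06)&(P[...,0]>lo)&(P[...,0]<hi)&(P[...,1]>-.26)&(P[...,1]<.05)
    q=P[m]
    if m.sum()>20: print(*rect(P,m)); print(np.polyfit(q[:,1],q[:,0],1), q[:,1].min(),q[:,1].max())
m=(P[...,2]>.17)&(P[...,2]<.19)&(abs(P[...,0]-.617)<.04)&(abs(P[...,1]+.136)<.1)
print("carton",*rect(P,m))
m=(P[...,2]>.14)&(P[...,2]<.16)&(P[...,1]>.07)&(P[...,1]<.2)&(P[...,0]<.6); print("grip",*rect(P,m)) if m.sum()>9 else 0
imt,T=cloud("top")
m=(T[...,2]>.165)&(T[...,2]<.2)&(abs(T[...,0]-.617)<.04)&(abs(T[...,1]+.136)<.1); print("top carton",m.sum())
E
```

```text
t: 5.65
tool_pos: [0.6164, -0.1359, 0.1431]
tool_rot: [-2.22, -2.221, 0.002]
contact_force: [-0.3, -0.2, -3.9]
opening: 0.0536
shift mm [-0.1  0.6 -2.9] turn deg [-0.11 -0.02  0.03] tcp [ 616.4 -135.9  143.1] yang 0.03 F [-0.3 -0.2 -3.9] open 53.6 t 5.65
[579.5 -29.4] [109.9  12.6] 89.9 z [53.3 54.9 56.2] 2132
[0.00542235 0.5799093 ] -0.08435876815763003 0.025572893208909986
[657.2 -29.9] [112.2  12.7] 89.6 z [53.3 55.  56.3] 2150
[0.00110967 0.65695346] -0.08599003799524224 0.026271225069016496
carton [ 616.9 -118.4] [79.9 94.1] 0.7 z [182.4 184.1 185.2] 27037
top carton 20
```

View pics/w2.png

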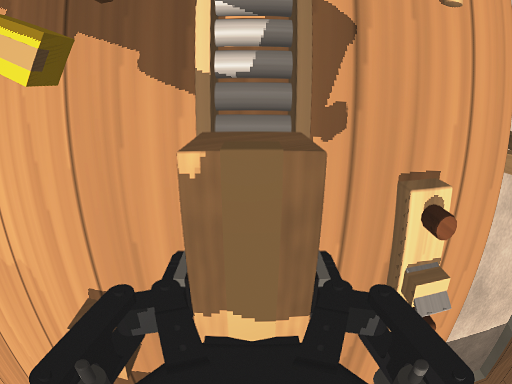

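The carton hangs straight over the channel. Its front edge spans columns 178–327 and the rails span 195–312, so it sits 1–2 mm to the left. I'll correct that and lower it.

```bash
python3 -m handwheel '[0,0.0015,0.015,0,0,0, 0,0,0.025,0,0,0, 0,0,0.02,0,0,0, 0,0,0.01,0,0,0, 0,0,0.005,0,0,0, 0,0,0.003,0,0,0, 0,0,0.002,0,0,0, 0,0,0,0,0,0]'
python3 -c "from h import *; go(618,-136,60,0)"
python3 -m handwheel '[0,0,0.001,0,0,0, 0,0,0.001,0,0,0, 0,0,0,0,0,0]'
python3 -c "from h import *; go(618,-136,60,0)"
```

```text
t: 6.55
tool_pos: [0.6194, -0.1362, 0.0646]
tool_rot: [2.22, 2.222, 0.001]
contact_force: [0.3, 0.2, -4.2]
opening: 0.0538
shift mm [ 0.2 -1.4  4.6] turn deg [0.07 0.03 0.05] tcp [ 619.4 -136.2   64.6] yang 0.05 F [ 0.3  0.2 -4.2] open 53.8 t 6.55
t: 6.85
tool_pos: [0.619, -0.136, 0.062]
tool_rot: [2.22, 2.222, 0.0]
contact_force: [-0.4, -0.1, -4.2]
opening: 0.0536
shift mm [ 0. -1.  2.] turn deg [0.02 0.01 0.05] tcp [ 619. -136.   62.] yang 0.05 F [-0.4 -0.1 -4.2] open 53.6 t 6.85
```

```bash
python3 -m handwheel '[0,-0.0005,0.001,0,0,0, 0,0,0,0,0,0]'
python3 -m handwheel '[0,0,0.001,0,0,0, 0,0,0,0,0,0]'
python3 -m handwheel '[0,0,0.0005,0,0,0, 0,0,0,0,0,0]'
```

```text
t: 7.05
tool_pos: [0.6182, -0.136, 0.0606]
tool_rot: [-2.22, -2.222, 0.0]
contact_force: [0.2, 0.3, -4.7]
opening: 0.0537
t: 7.25
tool_pos: [0.6185, -0.1361, 0.0603]
tool_rot: [2.22, 2.222, -0.0]
contact_force: [-1.7, 1.2, -1.6]
opening: 0.0534
t: 7.45
tool_pos: [0.6185, -0.1361, 0.0602]
tool_rot: [2.22, 2.222, -0.0]
contact_force: [-5.0, 1.0, 3.7]
opening: 0.0536
```

Fz went from −4.2 N to +3.7 N, so the carton is resting on the rollers. Next I release it, lift and look.

```bash
python3 -m handwheel '[0,0,0,0,0,0, 0,0,0,0,0,0, 0,0,0,0,0,0, 0,0,0,0,0,0, 0,0,0,0,0,0]' 0 40
python3 -m handwheel '[0,0,-0.005,0,0,0, 0,0,-0.02,0,0,0, 0,0,-0.035,0,0,0, 0,0,-0.035,0,0,0, 0,0,-0.015,0,0,0, 0,0,0,0,0,0]'
python3 - <<'E'
from h import *
go(618,-136,150,0)
im,P=cloud("wrist"); cv2.imwrite("pics/w3.png",im[:,:,::-1])
m=(P[...,2]>.09)&(P[...,2]<.11)&(abs(P[...,0]-.617)<.05)&(abs(P[...,1]+.136)<.1); print("carton",*rect(P,m))
im,P=cloud("top"); cv2.imwrite("pics/t3.png",im[:,:,::-1])
E
```

```text
t: 7.95
tool_pos: [0.6185, -0.136, 0.0593]
tool_rot: [2.22, 2.222, 0.0]
contact_force: [-0.1, -0.6, 0.5]
opening: 0.0855
t: 8.55
tool_pos: [0.6202, -0.1366, 0.173]
tool_rot: [2.216, 2.218, 0.004]
contact_force: [0.8, 0.9, -0.0]
opening: 0.0853
shift mm [ 0.6 -2.4 22.9] turn deg [0.35 0.12 0.05] tcp [ 620.2 -136.6  173. ] yang 0.06 F [ 0.8  0.9 -0. ] open 85.3 t 8.55
carton [ 617.9 -136.5] [ 54.7 130.5] 0.1 z [97.2 98.4 99.5] 10712
```

View pics/w3.png

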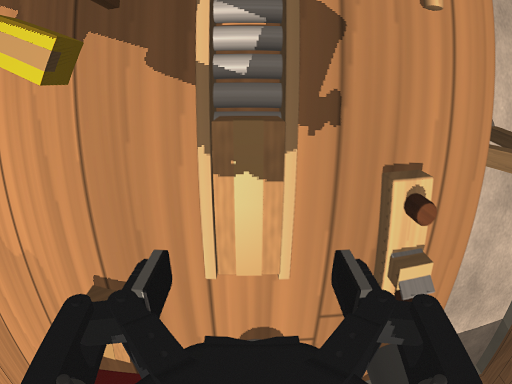

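The carton lies in the channel between the rails, centred at (617.9, −136.5) mm and square to the track. Its rear edge is at about (247,276). Next I close the fingers, go behind the carton and push.

```bash
python3 -m handwheel '[-0.02,-0.001,0,0,0,0, -0.04,-0.001,0,0,0,0, -0.03,0,0,0,0,0, -0.014,0,0,0,0,0, 0,0,0.01,0,0,0, 0,0,0.03,0,0,0, 0,0,0.035,0,0,0, 0,0,0.022,0,0,0, 0,0,0.009,0,0,0, 0,0,0,0,0,0, 0,0,0,0,0,0]' 1 40
python3 -c "from h import *; go(618,-213,66,0)"
```

```text
t: 9.75
tool_pos: [0.6171, -0.2396, 0.0641]
tool_rot: [2.219, 2.222, 0.001]
contact_force: [0.1, 0.8, -0.3]
opening: -0.0003
shift mm [26.6  0.9 -1.9] turn deg [0.06 0.02 0.09] tcp [ 617.1 -239.6   64.1] yang 0.09 F [ 0.1  0.8 -0.3] open -0.3 t 9.75
```

```bash
python3 -m handwheel '[0.006,0.0005,0,0,0,0, 0.006,0,0,0,0,0, 0.006,0,0,0,0,0, 0.005,0,0,0,0,0, 0.003,0,0,0,0,0, 0.003,0,0,0,0,0, 0.003,0,0,0,0,0, 0.005,0,0,0,0,0, 0.007,0,0,0,0,0, 0.008,0,0,0,0,0, 0.008,0,0,0,0,0, 0.008,0,0,0,0,0, 0.008,0,0,0,0,0, 0.008,0,0,0,0,0, 0.008,0,0,0,0,0, 0.008,0,0,0,0,0, 0.006,0,0,0,0,0, 0.004,0,0,0,0,0, 0.003,0,0,0,0,0, 0,0,0,0,0,0]'
python3 - <<'E'
from h import *
go(618,44,65,0)
im,P=cloud("wrist"); cv2.imwrite("pics/w4.png",im[:,:,::-1])
m=(P[...,2]>.09)&(P[...,2]<.107)&(abs(P[...,0]-.617)<.045)&(P[...,1]>-.2)&(P[...,1]<.12); print("carton",*rect(P,m))
E
```

```text
t: 11.75
tool_pos: [0.6165, -0.1263, 0.0629]
tool_rot: [-2.219, -2.222, 0.0]
contact_force: [0.4, 1.0, 0.4]
opening: 0.0003
shift mm [170.3   1.7  -1.9] turn deg [-0.06 -0.05  0.07] tcp [ 616.5 -126.3   62.9] yang 0.07 F [0.4 1.  0.4] open 0.3 t 11.75
carton [619.7 -72.9] [ 54.6 132.2] 0.1 z [ 99.9 101.1 102.2] 40452
```

View pics/w4.png

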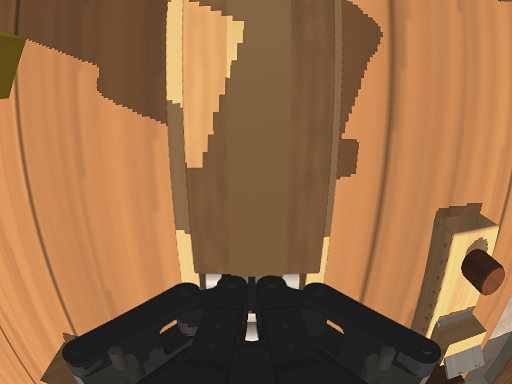

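The carton is straight in the channel. Its rear edge is at row 275, against the closed fingers at about (250,280). I'll continue the push.

```bash
python3 -m handwheel '[0.003,0.0015,-0.001,0,0,0, 0.005,0,-0.001,0,0,0, 0.007,0,0,0,0,0, 0.008,0,0,0,0,0, 0.008,0,0,0,0,0, 0.008,0,0,0,0,0, 0.008,0,0,0,0,0, 0.008,0,0,0,0,0, 0.008,0,0,0,0,0, 0.008,0,0,0,0,0, 0.008,0,0,0,0,0, 0.008,0,0,0,0,0, 0.008,0,0,0,0,0, 0.008,0,0,0,0,0, 0.008,0,0,0,0,0, 0.008,0,0,0,0,0, 0.008,0,0,0,0,0, 0.005,0,0,0,0,0, 0.003,0,0,0,0,0, 0,0,0,0,0,0]'
python3 -c "from h import *; go(618,44,65,0)"
```

```text
t: 13.8
tool_pos: [0.6183, 0.0086, 0.0654]
tool_rot: [-2.22, -2.223, -0.001]
contact_force: [-0.6, -0.6, 0.6]
opening: 0.0002
shift mm [35.4 -0.2  0.4] turn deg [ 0.   -0.03  0.08] tcp [618.3   8.6  65.4] yang 0.08 F [-0.6 -0.6  0.6] open 0.2 t 13.8
```

```bash
python3 -m handwheel '[0.004,0,0,0,0,0, 0.005,0,0,0,0,0, 0.005,0,0,0,0,0, 0.005,0,0,0,0,0, 0.004,0,0,0,0,0, 0.003,0,0,0,0,0, 0.002,0,0,0,0,0, 0.002,0,0,0,0,0, 0,0,0,0,0,0]'
python3 -m handwheel '[0.001,0,0,0,0,0, 0.001,0,0,0,0,0, 0,0,0,0,0,0]'
python3 -m handwheel '[0.001,0,0,0,0,0, 0.001,0,0,0,0,0, 0,0,0,0,0,0]'
```

```text
t: 14.7
tool_pos: [0.618, 0.0384, 0.0652]
tool_rot: [-2.22, -2.222, -0.0]
contact_force: [-0.0, -0.4, 0.7]
opening: 0.0004
t: 15.0
tool_pos: [0.618, 0.0401, 0.0651]
tool_rot: [-2.22, -2.222, 0.0]
contact_force: [-0.3, -0.7, 0.3]
opening: 0.0002
t: 15.3
tool_pos: [0.618, 0.0414, 0.0652]
tool_rot: [2.22, 2.222, -0.002]
contact_force: [-0.3, -4.2, 0.5]
opening: -0.0004
```

```bash
python3 -m handwheel '[0.001,0,0,0,0,0, 0,0,0,0,0,0]'
python3 -m handwheel '[0.0005,0,0,0,0,0, 0,0,0,0,0,0]'
```

```text
t: 15.5
tool_pos: [0.618, 0.0414, 0.0652]
tool_rot: [2.219, 2.221, -0.004]
contact_force: [-1.3, -7.6, -0.0]
opening: -0.0
t: 15.7
tool_pos: [0.618, 0.0414, 0.0652]
tool_rot: [2.219, 2.221, -0.005]
contact_force: [-1.6, -9.8, 0.0]
opening: -0.0002
```

The force now builds without any motion: 4.2, 7.6, then 9.8 N with the TCP fixed at y 41.4. I back off and check that the carton is home.

```bash
python3 -m handwheel '[-0.003,0,0,0,0,0, -0.015,0,0,0,0,0, -0.02,0,-0.015,0,0,0, 0,0,-0.035,0,0,0, 0,0,-0.045,0,0,0, 0,0,-0.045,0,0,0, 0,0,-0.025,0,0,0, 0,0,-0.01,0,0,0, 0,0,0,0,0,0, 0,0,0,0,0,0]' 0.3 40
python3 - <<'E'
from h import *
go(618,0,240,0)
im,P=cloud("wrist"); cv2.imwrite("pics/w5.png",im[:,:,::-1]); np.savez("w5.npz",im=im,P=P)
m=(P[...,2]>.095)&(P[...,2]<.1055)&(abs(P[...,0]-.617)<.03)&(P[...,1]>-.05)&(P[...,1]<.22); print("carton",*rect(P,m))
m=(P[...,2]>.107)&(P[...,2]<.113)&(P[...,0]>.6)&(P[...,0]<.68)&(P[...,1]>0)&(P[...,1]<.25); print("walls",*rect(P,m))
m=(P[...,2]>.13)&(P[...,2]<.16)&(P[...,1]>.06)&(P[...,1]<.22)&(P[...,0]<.6); print("grip",*rect(P,m))
m=(P[...,2]>.116)&(P[...,2]<.126)&(P[...,1]>.03)&(P[...,1]<.25)&(P[...,0]<.6); print("cover",*rect(P,m))
E
```

```text
t: 16.7
tool_pos: [0.6174, 0.0055, 0.238]
tool_rot: [-2.219, -2.221, 0.003]
contact_force: [0.4, 0.6, 0.0]
opening: 0.0598
shift mm [-5.5  0.6 -2. ] turn deg [-0.17 -0.03  0.05] tcp [617.4   5.5 238. ] yang 0.05 F [0.4 0.6 0. ] open 59.8 t 16.7
carton [617.2 117.1] [ 59.6 130.9] 0.3 z [ 99.1 100.4 101.7] 7835
walls [657.6 118.1] [ 12.8 124.1] 0.0 z [107.8 109.1 110.3] 1730
grip [523.2 124.7] [70.2 18.9] 89.4 z [133.8 149.9 151.4] 2273
cover [522.8 122.6] [138.2 102.9] 89.7 z [119.1 120.3 121.6] 11946
```

View pics/w5.png

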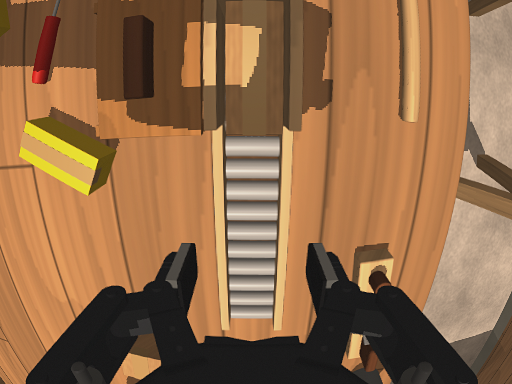

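The carton lies in the bay at about (254,70), with its rear at row 135 just proud of the walls' front edge at row ~130. Measured, its rear is 4.3 mm out, against 5 mm expected, so it is home. The cover's grip is at (140,57), about (522,126) mm. Next I grasp it.

```bash
python3 -m handwheel '[0.02,-0.016,0,0,0,0, 0.04,-0.032,0,0,0,0, 0.04,-0.032,0,0,0,0, 0.02,-0.015,0,0,0,0, 0,0,0.02,0,0,0, 0,0,0.04,0,0,0, 0,0,0.03,0,0,0, 0,0,0.013,0,0,0, 0,0,0.005,0,0,0, 0,0,0,0,0,0, 0,0,0,0,0,0]' 0 25
python3 -c "from h import *; go(522,126,127,0)"
```

```text
t: 17.85
tool_pos: [0.5258, 0.1235, 0.1338]
tool_rot: [2.219, 2.221, 0.003]
contact_force: [-0.5, 0.5, 0.2]
opening: 0.0855
shift mm [ 2.5 -3.8  6.8] turn deg [ 0.14 -0.01  0.05] tcp [525.8 123.5 133.8] yang 0.05 F [-0.5  0.5  0.2] open 85.5 t 17.85
```

```bash
python3 -m handwheel '[0.002,-0.002,0.003,0,0,0, 0,-0.001,0.002,0,0,0, 0,0,0,0,0,0, 0,0,0,0,0,0, 0,0,0,0,0,0, 0,0,0,0,0,0, 0,0,0,0,0,0, 0,0,0,0,0,0, 0,0,0,0,0,0, 0,0,0,0,0,0]' 1 25
python3 -c "from h import *; go(618,126,127,0)"
```

```text
t: 18.85
tool_pos: [0.5219, 0.1255, 0.1276]
tool_rot: [2.22, 2.222, 0.001]
contact_force: [-0.3, -0.7, 3.3]
opening: 0.0173
shift mm [ 0.4 96.1  0.7] turn deg [ 0.03 -0.    0.05] tcp [521.9 125.5 127.6] yang 0.05 F [-0.3 -0.7  3.3] open 17.3 t 18.85
```

```bash
python3 -m handwheel '[0,0.003,0,0,0,0, 0,0.005,0,0,0,0, 0,0.007,0,0,0,0, 0,0.008,0,0,0,0, 0,0.008,0,0,0,0, 0,0.008,0,0,0,0, 0,0.008,0,0,0,0, 0,0.008,0,0,0,0, 0,0.008,0,0,0,0, 0,0.008,0,0,0,0, 0,0.007,0,0,0,0, 0,0.005,0,0,0,0, 0,0.003,0,0,0,0, 0,0.002,0,0,0,0, 0,0,0,0,0,0]'
python3 -c "from h import *; go(618,126,127,0)"
```

```text
t: 20.35
tool_pos: [0.611, 0.1252, 0.1277]
tool_rot: [2.219, 2.221, 0.001]
contact_force: [1.9, -2.0, 4.4]
opening: 0.0178
shift mm [0.8 7.  0.7] turn deg [0.11 0.03 0.04] tcp [611.  125.2 127.7] yang 0.04 F [ 1.9 -2.   4.4] open 17.8 t 20.35
```

```bash
python3 -m handwheel '[0,0.002,0,0,0,0, 0,0.002,0,0,0,0, 0,0,0,0,0,0]'
python3 -m handwheel '[0,0.0015,0,0,0,0, 0,0.0015,0,0,0,0, 0,0,0,0,0,0]'
python3 -m handwheel '[0,0.001,0,0,0,0, 0,0,0,0,0,0]'
```

```text
t: 20.65
tool_pos: [0.6145, 0.1252, 0.1276]
tool_rot: [2.22, 2.221, 0.0]
contact_force: [-0.1, -1.8, 5.2]
opening: 0.0174
t: 20.95
tool_pos: [0.6173, 0.1252, 0.1277]
tool_rot: [2.22, 2.221, 0.0]
contact_force: [-0.8, -2.1, 6.1]
opening: 0.0171
t: 21.15
tool_pos: [0.6182, 0.1251, 0.1276]
tool_rot: [2.22, 2.222, -0.0]
contact_force: [-0.6, -2.7, 5.0]
opening: 0.0175
```

```bash
python3 -m handwheel '[0,0.001,0,0,0,0, 0,0,0,0,0,0]'
python3 -m handwheel '[0,0.001,0,0,0,0, 0,0,0,0,0,0]'
python3 -m handwheel '[0,0.001,0,0,0,0, 0,0,0,0,0,0]'
```

```text
t: 21.35
tool_pos: [0.6183, 0.1251, 0.1276]
tool_rot: [-2.22, -2.222, 0.003]
contact_force: [-5.5, -2.0, 7.7]
opening: 0.0171
t: 21.55
tool_pos: [0.6183, 0.1251, 0.1276]
tool_rot: [-2.219, -2.221, 0.007]
contact_force: [-10.0, -3.1, 11.0]
opening: 0.0176
t: 21.75
tool_pos: [0.6183, 0.1252, 0.1276]
tool_rot: [-2.217, -2.22, 0.01]
contact_force: [-13.6, -3.4, 12.5]
opening: 0.0176
```

The cover is hard against its stop: x stays at 618.3 while the force builds to 13.6 N. I relax, release and lift clear.

```bash
python3 -m handwheel '[0,-0.002,0,0,0,0, 0,0,0,0,0,0]'
python3 -m handwheel '[0,0,0,0,0,0, 0,0,0,0,0,0, 0,0,0,0,0,0, 0,0,0,0,0,0, 0,0,0,0,0,0]' 0 25
python3 -m handwheel '[0,0,-0.01,0,0,0, 0,0,-0.03,0,0,0, 0,0,-0.04,0,0,0, -0.03,0,-0.04,0,0,0, -0.05,0,0,0,0,0, -0.04,0,0,0,0,0, -0.02,0,0,0,0,0, 0,0,0,0,0,0, 0,0,0,0,0,0]'
python3 - <<'E'
from h import *
go(618,0,240,0)
im,P=cloud("wrist")
ims,S=cloud("scene"); imt,T=cloud("top")
cv2.imwrite("pics/end.png",np.hstack([cv2.resize(im[:,:,::-1],(400,300)),cv2.resize(ims[:,:,::-1],(400,300))]))
m=(P[...,2]>.138)&(P[...,2]<.16)&(P[...,1]>.06)&(P[...,1]<.19)&(abs(P[...,0]-.61)<.05); print("grip",*rect(P,m))
m=(P[...,2]>.116)&(P[...,2]<.126)&(P[...,1]>.03)&(P[...,1]<.25)&(P[...,0]<.7)&(P[...,0]>.5); print("cover",*rect(P,m))
m=(P[...,2]>.095)&(P[...,2]<.1055)&(abs(P[...,0]-.617)<.03)&(P[...,1]>0)&(P[...,1]<.1);print("carton rear", *rect(P,m)) if m.sum()>5 else 0
m=(P[...,2]>.05)&(P[...,2]<.06)&(P[...,1]>-.1)&(P[...,1]<.052)&(P[...,0]>.56)&(P[...,0]<.68); print("rails",*rect(P,m))
u,v=np.meshgrid(range(512),range(384))
for k,(a,b,c,d,lo) in dict(sq=(335,372,172,205,.04),can=(355,390,120,152,.08),yel=(236,272,183,228,.03)).items():
    m=(u>=a)&(u<b)&(v>=c)&(v<d)&(T[...,2]>lo)&(T[...,2]<.13); print(k,*rect(T,m)) if m.sum()>5 else 0
E
```

```text
t: 21.95
tool_pos: [0.6182, 0.1252, 0.1276]
tool_rot: [-2.22, -2.222, 0.003]
contact_force: [-5.1, -2.1, 6.8]
opening: 0.0176
t: 22.45
tool_pos: [0.6186, 0.1257, 0.1269]
tool_rot: [-2.22, -2.222, 0.0]
contact_force: [-0.8, 0.5, 0.4]
opening: 0.0852
t: 23.35
tool_pos: [0.6189, -0.0145, 0.248]
tool_rot: [2.221, 2.221, 0.001]
contact_force: [-0.2, 0.1, 0.6]
opening: 0.0854
shift mm [14.5 -0.9  8. ] turn deg [ 0.05 -0.03  0.01] tcp [618.9 -14.5 248. ] yang 0.01 F [-0.2  0.1  0.6] open 85.4 t 23.35
grip [619.1 119.6] [18.3 59.4] 0.1 z [148.9 150.6 151.9] 1595
cover [618.9 107.5] [102.6 107.1] 0.2 z [119.5 120.7 122. ] 11081
carton rear [620.1  52.3] [49.2  1.2] 0.1 z [ 99.5 100.7 102.2] 74
rails [618.7 -25.2] [149.6  90.9] 90.0 z [53.3 54.7 56. ] 2520
sq [ 419.9 -342.2] [78.  77.9] 81.3 z [53.5 64.1 69.7] 441
can [ 626.  -420.3] [70.1 69.9] 5.4 z [ 84.4  97.6 102.3] 298
```

View pics/end.png

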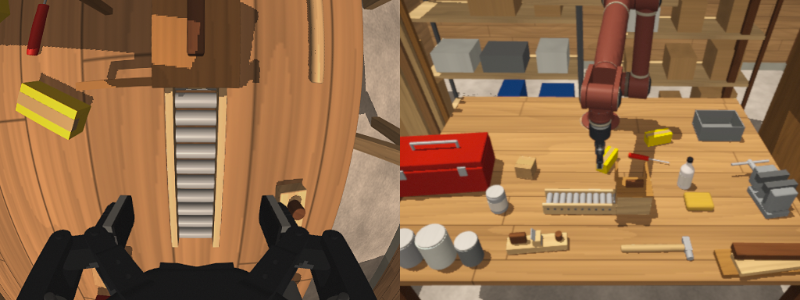

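The cover now lies over the bay, at about (190,45) in the left picture. Its centre and grip line up with the rails (618.9, 619.1 and 618.7 mm). The carton's rear edge is still at y ≈ 52, and the robot is clear of everything.

```bash
python3 -c "
from station import ctrl
print(ctrl.finish_job())"
```

```text
the job is handed in; nothing more can be done
None
```

The job is handed in, at about 23.5 s of the 61 s allowed. The long carton is home in the bay and the cover is shut over it.

- **Set-down:** I picked the carton off the bench and lowered it onto the rollers between the rails until I felt contact. I then let go, with the carton wholly outside the bay.
- **Push:** With closed fingers I pushed it along the rollers until it stopped against the end stop. The force rose to 9.8 N with no further movement. Its rear stands about 4.3 mm out of the bay walls, where 5 mm was expected; that difference is within the cameras' 2 mm accuracy.
- **Cover:** I slid it by its grip bar until it stopped, with the force rising to 13.6 N and no movement. The grip and the rails then measured 619.1 and 618.7 mm in x, so it is fully shut.
- **Other objects:** The square carton and the paint can measured within 1 mm of where they started. The yellow look-alike nearest the work looked undisturbed in the final pictures, but its end measurement returned nothing. I did not measure the bottle or the tin; nothing came near them.

The wrist and top cameras disagreed by 2–3 mm on positions. I allowed for this by lining things up relative to the track and by feeling for contact.

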